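# Get the full-face mask from the back of the crowded peg

### The arm

A 6-joint arm with a two-finger parallel gripper is mounted at the origin on the work surface. World frame = base frame: x ahead of the robot, y to its left, z up, the work surface at z = 0. Lengths are in m, angles in rad, forces in N, time in s.
With the tool pointing down it reaches from about 0.375 to 0.75 m from the base axis. Payload 9 kg.
Tool frame: the origin (TCP) lies at the very end of the fingers, on their centre line; the grasp point (between the pads) lies 19 mm behind it; z points along the fingers, y is the direction in which the jaws open and shut (so a half turn about z gives the same grasp; the last joint's range is limited). The gripper opens to 85 mm and grips with 20 to 120 N. Pads are 22 mm wide; open, the fingers measure 114 mm over their backs; the gripper's body (76 mm by 85 mm) begins 54 mm behind the grasp point. The pads swing forward as they close: fully open they stand 13 mm farther back than shut.
Start: joints at [1.047, 0.104, 0.097, 1.564, 0, 1.353], TCP at [0.181, 0.572, 0.203] pointing down, gripper open.
Joint ranges: [-2.99, 2.99], [-0.84, 1.86], [-1.1, 1.16], [-1.84, 2.11], [-1.51, 1.56], [-3.14, 3.14]. Speed limits (rad/s): [2.22, 2.22, 2.57, 3.14, 3.14, 3.14].

### API

Orientations are given as a unit quaternion [w, x, y, z].
In Python, from plant import manip gives the robot as it stands. The module is installed in compiled form; this text tells all that it offers.
- The arm moves only by the tool arm_command, never from a script. Its argument "moves" is a list that holds one entry, the list of rows, each a list of 7 numbers: the turn, a rotation vector about the tool's x, y, z in rad, then the shift along the tool's x, y, z in cm, then the closure, from -1 (fully open) to 1 (shut). In form: [[[ax, ay, az, x, y, z, jaw], ...]]. A call has exactly 10 rows; each row is the pose to reach, as a shift and turn from the pose commanded when the call began, along the tool's axes at that moment; what a row does not reach only later rows make up. A row lasts 1/12 s, in which the tool goes at most 41.7 mm and 7.16 degrees, less where a joint would pass 70% of its speed; a pose out of reach is approached as far as the arm can. A call with a gripper value outside its range is refused whole. The fingers move at their own pace and stop on an object; "newtons" is the grip in N (left out, the last holds). Time passes only in rows, so rows that repeat a pose let the fingers close, or fill a call up. It gives the time, the measured TCP pose, the force and the opening at its end, in the units of the state.
- manip.sense(): the state, without advancing time (a new reading comes with each control period).
- manip.camera(name): name is "scene" or "top" or "wrist"; returns a dict with "frame" (420x560x3 uint8, red, green, blue), "range_z" (420x560 float32, m along the optical axis (not along the pixel's ray), 0 where there is no reading), "intrinsics" (3x3 intrinsics, pixels), "R" (3x3) and "t" (3): a world point X has camera coordinates R X + t. Camera axes: x right, y down, z forward; pixel columns grow to the right and rows downward; lengths in m; the calibration is good to about 2 mm. A picture is of the moment at which its call begins.
- manip.finish_job(): hands the job in, once; it reports no verdict.
The state is a dict: "time": time; "q": joint angles; "qd": joint speeds; "effort": joint torques, N m; "tcp_pos": TCP position; "ee_rot": TCP orientation; "ft_force": force on the tool from outside, world axes, zero at the start; "wrist_torque": the same for the moment, N m; "finger_gap": opening from 0.0 (shut) to 1.0 (fully open).
Only numpy, scipy, OpenCV 4.12 (cv2) and the standard library are available. Lean on these libraries where they do the work, as an engineer would, in place of code of your own. Each camera call takes 0.05 s, during which the arm holds its last target. There are 200 camera calls.

### The job

The full-face mask blank hangs at the back of the crowded peg behind two half-mask blanks. Move the half masks, outer one first, onto the spare peg, pressing each gently but firmly home, the first until it bears on the sprung cork bumper and the second until it bears on the first; then take the full-face blank and set it down gently, chin down, in the slot of the painting cradle. Plaster is fragile: never press or knock the blanks hard against anything, drop nothing, and leave the jar, brush cup and dish where they are.

Things in the scene. Friction and masses are not known exactly. Their poses are not given: they have to be found in the camera images.
- load: Crowded peg: fixed wooden stand, three blanks hung on it. Origin: on the bench under the front face of its plank (x -20..0, 90 wide, 240 high). x runs out along its level dowel, away from the plank and robot; z up. Dowel 12 thick, axis at y 0, z 210, straight from x 0 to 140, where its tip hooks upward, ending at x 154 and rising to z 222 (6 over the dowel's top).
- spare: Spare peg: another fixed stand, just like load in every size and axis, its dowel empty but for a cork bumper near the root.
- spare_bumper: Round cork bumper, 34 across, on the spare dowel. Origin: dowel axis at the plank face, NOT the cork. Its face stands 24 to 55 out from the plank, set by hand, different each time, unmeasured: find it by touch. Sprung along the dowel, 0.9 N/mm, hard after 8 mm. Press blanks on it with 3 to 9 N, by way of another blank too; plaster cracks above 16 N.
- blank_outer: Outermost half-mask blank, 110 to 185 g. Wooden hanger block 28 (x) x 30 (y) x 66 (z) with a bore through it along x, 20 wide, 24 high. Origin: bore centre; the block reaches 44 above it (top 32 solid: grip its y sides) and 22 below. Below hangs a plaster half mask, 12 thick, 126 wide, reaching 82 under the origin. Hung, the origin is 6 under the dowel axis; it passes the hooked tip at 3 above.
- blank_middle: Middle half-mask blank, just like the outer one in every size and axis. The three blanks hang 29 to 41 apart, centre to centre.
- blank_rear: Rear blank, the one wanted: a full face with a chin, 135 to 225 g. The same hanger block, bore, axes and origin (bore centre) as the half masks. Its plaster face is 12 thick (x), 116 wide at most and ends 130 under the origin in a flat chin edge 54 wide.
- cradle: Fixed painting cradle, a low wooden block 100 (x) x 110 (y) x 42 high. Origin: centre of its underside. Along its y runs an open slot, 20 wide in x, centred, rim at 42, floor (a sprung cork strip, 1.5 N/mm, 6 mm travel) 12 above the bench. The chin of the full face fits in, standing up, face either way.
- jar: Bystander: paint jar, 60 across, 75 high, origin under its centre.
- brush_cup: Bystander: white cup with brushes, 72 across, brushes up to 200 high, origin under its centre.
- paint_dish: Bystander: small white dish, 90 across, 30 high, origin under its centre.

How it is judged:
By the outcome, as a careful person would: the job done as asked, in the order asked, and still so for the second after the job is handed in, with the robot touching nothing.
It also fails if it takes over 72 s, if anything falls off the work surface, if the arm or the gripper's body presses on something with over 40 N, if the wrist force passes 120 N, or if a joint passes its speed limit or range.

## Working session

There is one attempt and no reset: what is moved stays moved. The work goes in short steps, Python scripts to look and compute and a tool call to move; the robot and the scene stay as the last step left them, time stands still between calls to the robot, and variables do not carry over. Pictures are saved under pics/ and viewed, on a budget of 10 in all, crops included, one or two more only if the job needs it, and the job is handed in when it is done.

Besides the shell and the picture viewer there is one more tool, called in YAML: its name, and indented under it one key for each argument. arm_command: Moves the arm, as the interface text tells. Its arguments: {"type":"object","properties":{"moves":{"type":"array","items":{"type":"array","items":{"type":"array","items":{"type":"number"}}}},"newtons":{"type":"number"}},"required":["moves"]}

```bash
mkdir -p pics
python3 - <<'E'
from plant import manip
import cv2,numpy as np
s=manip.sense();print(s)
for n in("scene","top"):
    c=manip.camera(n);cv2.imwrite(f"pics/{n}0.png",c["frame"][:,:,::-1]);np.savez(f"pics/{n}0.npz",**c)
    print(n,c["intrinsics"],c["R"],c["t"])
E
```

```text
{'time': 0.0, 'q': array([1.04729198e+00, 1.04686079e-01, 9.64577099e-02, 1.56388660e+00,
       6.10968583e-06, 1.35309788e+00]), 'qd': array([ 1.69844621e-03, -7.03649736e-04, -1.64153475e-05,  1.02809624e-03,
        3.50547402e-04,  2.20711144e-03]), 'effort': array([ 1.20437177e-03, -5.56923258e+01,  5.03650939e+01,  1.68224954e-02,
       -1.95172943e-04,  3.37194464e-06]), 'tcp_pos': array([0.18043744, 0.57184142, 0.20222372]), 'ee_rot': array([-2.41637136e-04,  1.52307821e-01,  9.88332886e-01, -6.13451571e-04]), 'ft_force': array([ 0.77047146, -0.36737437,  0.25413231]), 'wrist_torque': array([-0.04134486,  0.0039182 , -0.0118046 ]), 'finger_gap': 0.9980624166209171}
scene [[382.19919576   0.         274.01716135]
 [  0.         382.19919576 212.65796603]
 [  0.           0.           1.        ]] [[-0.11952266  0.99281677 -0.00540273]
 [ 0.75137119  0.08689597 -0.65413334]
 [-0.64896507 -0.08224321 -0.75635996]] [ 0.06707322 -0.29727004  1.4079629 ]
top [[462.629603     0.         271.28957294]
 [  0.         462.629603   204.02474147]
 [  0.           0.           1.        ]] [[-3.25684000e-03 -9.99743591e-01  2.24085757e-02]
 [-9.89592438e-01 -1.61878414e-06 -1.43898597e-01]
 [ 1.43861737e-01 -2.26440118e-02 -9.89338693e-01]] [-0.02129617  0.55256669  1.42890977]
```

View pics/scene0.png

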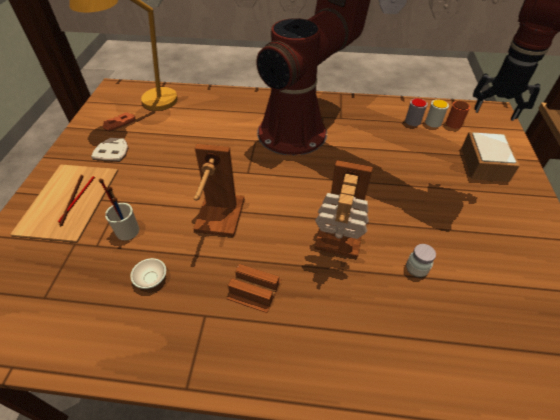

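View pics/top0.png

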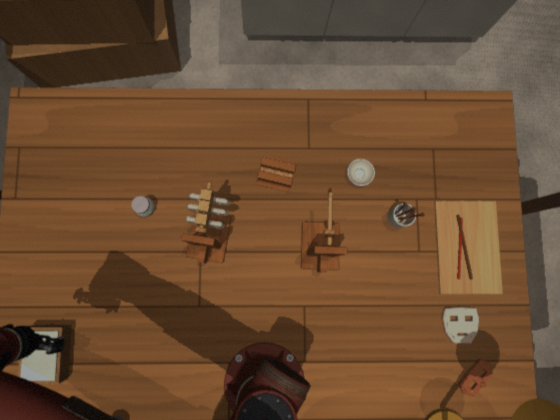

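The scene view shows load at (340,205), spare at (215,190) and the cradle at (252,288). In the top view load is at (205,215), spare at (325,235), the cradle at (277,172), the jar at (143,206), the cup at (404,215) and the dish at (361,172).

```bash
cat > h.py <<'E'
import numpy as np,cv2
def cloud(c):
    d=c["range_z"];K=c["intrinsics"];v,u=np.mgrid[:d.shape[0],:d.shape[1]]
    P=np.stack([(u-K[0,2])/K[0,0]*d,(v-K[1,2])/K[1,1]*d,d],-1)
    W=(P-c["t"])@c["R"]; W[d<=0]=np.nan
    return W
def blobs(W,zlo,zhi,box,minpx=6):
    m=((W[...,2]>zlo)&(W[...,2]<zhi)&(W[...,0]>box[0])&(W[...,0]<box[1])&(W[...,1]>box[2])&(W[...,1]<box[3])).astype(np.uint8)
    n,l=cv2.connectedComponents(m,connectivity=4);o=[]
    for i in range(1,n):
        p=W[l==i]
        if len(p)<minpx: continue
        r=cv2.minAreaRect((p[:,:2]*1000).astype(np.float32))
        print(len(p),"mean",p.mean(0).round(4),"rect",np.round(r[0],1),np.round(r[1],1),round(r[2],1))
E
python3 - <<'E'
from h import *
c=dict(np.load("pics/top0.npz"));W=cloud(c)
for v,u in[(206,143),(215,404),(172,361),(172,277)]:print(W[v,u])
B=(.2,.8,-.4,.5)
for a,b in[(.232,.26),(.205,.228),(.17,.2),(.03,.055),(.06,.09),(.02,.035)]:
    print(a,b);blobs(W,a,b,B)
c=dict(np.load("pics/scene0.npz"));W=cloud(c)
print("scene")
for a,b in[(.232,.26),(.205,.228),(.03,.05)]:
    print(a,b);blobs(W,a,b,B)
E
```

```text
[0.5408801  0.37282473 0.0781684 ]
[ 0.52121648 -0.45530703  0.00708422]
[ 0.66297471 -0.3179848   0.01180411]
[ 0.66312454 -0.04197937  0.00907386]
0.232 0.26
249 mean [0.5325 0.1638 0.2474] rect [533.1 164.5] [31.2 59.1] 80.6
126 mean [0.4812 0.1723 0.2476] rect [481.8 172.8] [30.1 28.1] 79.7
249 mean [0.4271 0.1817 0.24  ] rect [427.5 182.6] [90.4 20.2] 80.3
254 mean [ 0.3972 -0.178   0.2398] rect [ 398.2 -178. ] [90.2 21.5] 86.8
0.205 0.228
30 mean [0.5772 0.1564 0.2181] rect [577.3 157.2] [11.  18.7] 79.9
7 mean [0.5515 0.1464 0.217 ] rect [552.1 146.2] [ 0.7 14.5] 79.9
267 mean [ 0.4782 -0.18    0.2172] rect [ 484.3 -184.3] [ 31.3 145.6] 81.9
15 mean [0.5139 0.1528 0.2161] rect [514.3 152.4] [ 3.1 26.9] 73.9
11 mean [0.5021 0.1687 0.2179] rect [501.9 169.5] [10.8  4.9] 79.1
9 mean [0.4732 0.1598 0.217 ] rect [473.2 159.7] [ 2.2 15.9] 75.9
93 mean [0.4521 0.1773 0.2214] rect [453.7 178.7] [33. 30.] 82.1
9 mean [0.4177 0.1389 0.2159] rect [418.1 138.6] [ 2.4 17. ] 67.9
6 mean [ 0.3976 -0.1329  0.2147] rect [ 397.6 -132.9] [ 0.2 14. ] 86.6
12 mean [ 0.3878 -0.1669  0.2176] rect [ 
[... 3554 characters left out ...]
 0.238 ] rect [428.2 181.8] [89.6 24.7] 81.2
453 mean [0.5243 0.166  0.2455] rect [516.9 167.2] [30.  98.9] 80.5
0.205 0.228
530 mean [ 0.4508 -0.177   0.2161] rect [ 479.8 -167.6] [160.   90.2] 7.4
200 mean [0.4387 0.1812 0.2184] rect [439.5 180.2] [88.7  8.6] 80.5
108 mean [0.5693 0.1584 0.2176] rect [574.6 156.4] [29.4 29.4] 76.0
0.03 0.05
138 mean [ 0.4085 -0.1732  0.0401] rect [ 409.2 -176.5] [17.7 90. ] 7.7
19 mean [ 0.5198 -0.399   0.0414] rect [ 520.2 -399. ] [ 2.  19.7] 85.7
159 mean [0.565  0.3737 0.0411] rect [557.2 376.9] [59.6 38.3] 57.5
449 mean [ 0.6421 -0.0324  0.0403] rect [639.9 -33. ] [109.  27.] 76.9
465 mean [ 0.6849 -0.0431  0.0404] rect [682.5 -44.3] [110.7  27.2] 77.9
```

```bash
cat >> h.py <<'E'
from scipy.spatial.transform import Rotation as R
def delta(x,y,z,yaw_deg):
    """tool-frame rotvec(rad)+shift(cm) from measured pose to TCP (x,y,z), tool down, tool x at yaw+180"""
    from plant import manip
    s=manip.sense();q=s["ee_rot"];A=R.from_quat([q[1],q[2],q[3],q[0]])
    a=np.radians(yaw_deg+180);X=[np.cos(a),np.sin(a),0];Z=[0,0,-1]
    B=R.from_matrix(np.array([X,np.cross(Z,X),Z]).T)
    d=A.inv().apply(np.array([x,y,z])-s["tcp_pos"])*100
    print("t",round(s["time"],2),"rot",(A.inv()*B).as_rotvec().round(3),"shift cm",d.round(2),"| tcp",s["tcp_pos"].round(4),"F",s["ft_force"].round(2),"gap",round(s["finger_gap"],3),"q6",round(s["q"][5],2))
E
python3 - <<'E'
from h import *
for n in("top","scene"):
    W=cloud(dict(np.load(f"pics/{n}0.npz"))).reshape(-1,3)
    for nm,(x0,x1,y0,y1,z0,z1) in dict(spare_dowel=(.47,.545,-.2,-.16,.205,.223),spare_plank=(.375,.425,-.24,-.12,.232,.245),spare_tip=(.54,.6,-.21,-.15,.205,.23),bump=(.42,.48,-.21,-.15,.2215,.236),load_plank=(.4,.445,.12,.24,.232,.2435),load_tip=(.57,.62,.13,.18,.205,.23)).items():
        p=W[(W[:,0]>x0)&(W[:,0]<x1)&(W[:,1]>y0)&(W[:,1]<y1)&(W[:,2]>z0)&(W[:,2]<z1)]
        if len(p)<4: print(n,nm,len(p));continue
        v=np.linalg.svd(p[:,:2]-p[:,:2].mean(0))[2][0] if len(p)<2000 else 0
        r=cv2.minAreaRect((p[:,:2]*1000).astype(np.float32))
        print(n,nm,len(p),p.mean(0).round(4),"ang",np.degrees(np.arctan2(v[1],v[0])).round(1),"min",p.min(0).round(4),"max",p.max(0).round(4))
delta(.5484,.1619,.30,-9.6)
E
```

```text
top spare_dowel 112 [ 0.5086 -0.1812  0.215 ] ang 177.6 min [ 0.4703 -0.1895  0.2082] max [ 0.5446 -0.1753  0.2216]
top spare_plank 247 [ 0.3972 -0.1784  0.2396] ang -91.8 min [ 0.3867 -0.2233  0.2329] max [ 0.4088 -0.1328  0.245 ]
top spare_tip 32 [ 0.549  -0.1833  0.2176] ang 177.6 min [ 0.541  -0.1891  0.2074] max [ 0.5596 -0.1777  0.2274]
top bump 46 [ 0.4458 -0.1795  0.2255] ang -104.4 min [ 0.4341 -0.1936  0.2217] max [ 0.4535 -0.1687  0.2317]
top load_plank 229 [0.4272 0.1822 0.2396] ang -99.4 min [0.4117 0.1372 0.233 ] max [0.4419 0.2274 0.2434]
top load_tip 26 [0.5785 0.1565 0.2186] ang 158.8 min [0.5702 0.1506 0.2115] max [0.5861 0.1618 0.2253]
scene spare_dowel 117 [ 0.5088 -0.1807  0.2136] ang -2.3 min [ 0.4714 -0.1891  0.2063] max [ 0.5446 -0.1752  0.2179]
scene spare_plank 232 [ 0.4029 -0.1777  0.2378] ang 88.1 min [ 0.3883 -0.2225  0.2321] max [ 0.4124 -0.1332  0.2415]
scene spare_tip 39 [ 0.5536 -0.1822  0.2159] ang -6.9 min [ 0.5412 -0.1884  0.2073] max [ 0.5626 -0.1776  0.222 ]
scene bump 38 [ 0.4515 -0.1793  0.224 ] ang 82.5 min [ 0.4385 -0.1912  0.2215] max [ 0.4572 -0.1678  0.2283]
scene load_plank 259 [0.4313 0.1804 0.238 ] ang 81.3 min [0.4121 0.1366 0.232 ] max [0.4444 0.2257 0.2425]
scene load_tip 33 [0.5824 0.1565 0.2173] ang -6.9 min [0.5705 0.1503 0.2133] max [0.5892 0.1612 0.2219]
t 0.1 rot [-0.001 -0.    -0.138] shift cm [-47.43 -28.03  -9.75] | tcp [0.1805 0.5719 0.2023] F [-0.46  0.7   0.52] gap 1.003 q6 1.35
```

arm_command:
  moves:
    - [[0,0,0,0,0,-3,-1],[0,0,0,0,0,-6,-1],[0,0,0,0,0,-9,-1],[0,0,0,0,0,-9.7,-1],[0,0,0,0,0,-9.7,-1],[0,0,0,0,0,-9.7,-1],[0,0,0,0,0,-9.7,-1],[0,0,0,0,0,-9.7,-1],[0,0,0,0,0,-9.7,-1],[0,0,0,0,0,-9.7,-1]]
  newtons: 45

```text
time: 0.93
tcp_pos: [0.1805, 0.5719, 0.2991]
ee_rot: [-0.0, 0.152, 0.988, -0.001]
ft_force: [0.1, 0.5, 0.4]
finger_gap: 1.002
```

arm_command:
  moves:
    - [[0,0,-0.02,-3.4,-2,0,-1],[0,0,-0.04,-6.8,-4,0,-1],[0,0,-0.06,-10.2,-6,0,-1],[0,0,-0.08,-13.6,-8,0,-1],[0,0,-0.1,-17,-10,0,-1],[0,0,-0.12,-20.4,-12,0,-1],[0,0,-0.138,-23.8,-14,0,-1],[0,0,-0.138,-27.2,-16,0,-1],[0,0,-0.138,-30.6,-18,0,-1],[0,0,-0.138,-34,-20,0,-1]]

```text
time: 1.77
tcp_pos: [0.4455, 0.2774, 0.2999]
ee_rot: [0.0, 0.084, 0.996, 0.0]
ft_force: [0.7, 0.6, -0.3]
finger_gap: 1.0
```

```bash
python3 -c "
from h import *
delta(.5484,.1619,.29,-9.6)"
```

```text
t 1.77 rot [ 0.  0. -0.] shift cm [-12.08  -9.67   0.99] | tcp [0.4455 0.2774 0.2999] F [ 0.7   0.56 -0.34] gap 1.0 q6 0.48
```

arm_command:
  moves:
    - [[0,0,0,-3,-2.4,0,-1],[0,0,0,-6,-4.8,0,-1],[0,0,0,-9,-7.2,0.5,-1],[0,0,0,-11,-8.8,1,-1],[0,0,0,-12.1,-9.7,1,-1],[0,0,0,-12.1,-9.7,1,-1],[0,0,0,-12.1,-9.7,1,-1],[0,0,0,-12.1,-9.7,1,-1],[0,0,0,-12.1,-9.7,1,-1],[0,0,0,-12.1,-9.7,1,-1]]

```text
time: 2.6
tcp_pos: [0.5472, 0.1644, 0.2906]
ee_rot: [0.0, 0.083, 0.997, 0.0]
ft_force: [0.2, 0.2, 0.4]
finger_gap: 1.003
```

Run:
```python
from h import *
from plant import manip
delta(.5484,.1619,.207,-9.6)
c=manip.camera("wrist");cv2.imwrite("pics/w1.png",c["frame"][:,:,::-1])
W=cloud(c);blobs(W,.238,.256,(.4,.62,.1,.25),20);blobs(W,.205,.228,(.555,.62,.1,.25),20)
```

```text
t 2.6 rot [0.    0.001 0.001] shift cm [-0.15 -0.23  8.36] | tcp [0.5472 0.1644 0.2906] F [0.18 0.15 0.42] gap 1.003 q6 0.23
3978 mean [0.429  0.1827 0.2393] rect [429.3 182.8] [88.4 19. ] 80.5
1769 mean [0.4833 0.1736 0.2472] rect [483.6 173.5] [29.8 26.8] 80.7
1585 mean [0.5185 0.1678 0.247 ] rect [519.2 167.5] [29.6 27.7] 80.9
1469 mean [0.5485 0.1628 0.2467] rect [550.  162.7] [29.9 28.2] 81.3
183 mean [0.5822 0.1573 0.2185] rect [583.6 157. ] [11.5 13.5] 80.5
```

View pics/w1.png

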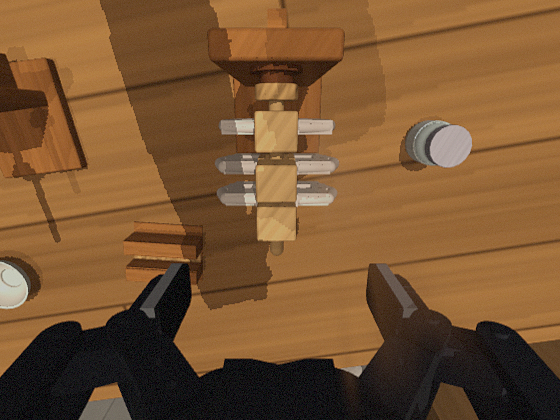

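The wrist view shows three blocks in a column at (277,220), (277,183) and (276,131), with the hook at (277,250) and the jar clear at (440,145).

arm_command:
  moves:
    - [[0,0,0,-0.2,-0.15,2,-1],[0,0,0,-0.2,-0.15,4,-1],[0,0,0,-0.2,-0.15,6,-1],[0,0,0,-0.2,-0.15,7.5,-1],[0,0,0,-0.2,-0.15,8.5,-1],[0,0,0,-0.2,-0.15,8.5,-1],[0,0,0,-0.2,-0.15,8.5,0],[0,0,0,-0.2,-0.15,8.5,1],[0,0,0,-0.2,-0.15,8.5,1],[0,0,0,-0.2,-0.15,8.5,1]]
  newtons: 45

```text
time: 3.48
tcp_pos: [0.55, 0.1615, 0.2061]
ee_rot: [0.001, 0.084, 0.996, 0.0]
ft_force: [0.0, -0.2, 0.4]
finger_gap: 0.455
```

```bash
python3 -c "
from h import *
delta(.5495,.1627,.214,-9.4)"
```

```text
t 3.48 rot [ 0.     0.002 -0.004] shift cm [ 0.07  0.11 -0.79] | tcp [0.55   0.1615 0.2061] F [ 0.02 -0.19  0.42] gap 0.455 q6 0.23
```

arm_command:
  moves:
    - [[0,0,0,0,0,0,1],[0,0,0,0,0,0,1],[0,0,0,0,0,0,1],[0,0,0,0,0,-0.2,1],[0,0,0,0,0.05,-0.4,1],[0,0,0,0,0.1,-0.6,1],[0,0,0,0,0.1,-0.75,1],[0,0,0,0,0.1,-0.9,1],[0,0,0,0,0.1,-0.9,1],[0,0,0,0,0.1,-0.9,1]]

```text
time: 4.32
tcp_pos: [0.5497, 0.1625, 0.214]
ee_rot: [0.0, 0.084, 0.996, 0.0]
ft_force: [-1.0, -0.5, -1.3]
finger_gap: 0.342
```

```bash
python3 -c "
from h import *
delta(.5495,.1627,.215,-9.4)"
```

```text
t 4.32 rot [ 0.     0.    -0.004] shift cm [ 0.02  0.02 -0.1 ] | tcp [0.5497 0.1625 0.214 ] F [-0.96 -0.45 -1.32] gap 0.342 q6 0.23
```

arm_command:
  moves:
    - [[0,0,0,0,0,-0.1,1],[0,0,0,-0.3,0,-0.1,1],[0,0,0,-0.6,0,-0.1,1],[0,0,0,-1,0,-0.1,1],[0,0,0,-1.4,0,-0.1,1],[0,0,0,-1.8,0,-0.1,1],[0,0,0,-2.2,0,-0.1,1],[0,0,0,-2.6,0,-0.1,1],[0,0,0,-3,0,-0.1,1],[0,0,0,-3.4,0,-0.1,1]]

```text
time: 5.15
tcp_pos: [0.5836, 0.1567, 0.215]
ee_rot: [-0.0, 0.084, 0.996, 0.0]
ft_force: [0.4, -0.3, -1.7]
finger_gap: 0.337
```

arm_command:
  moves:
    - [[0,0,0,-0.6,0,0,1],[0,0,0,-1.3,0,0,1],[0,0,0,-2.1,0,0,1],[0,0,0,-3,0,0,1],[0,0,0,-4,0,0,1],[0,0,0,-4.6,-1,0,1],[0,0,0,-4.8,-3,0,1],[0,0,0,-4.8,-6,0,1],[0,0,0,-4.8,-9,0,1],[0,0,0,-4.8,-12,0,1]]

```text
time: 5.98
tcp_pos: [0.6102, 0.0287, 0.2149]
ee_rot: [-0.0, 0.084, 0.997, -0.0]
ft_force: [0.7, -0.4, -2.2]
finger_gap: 0.34
```

```bash
python3 -c "
from h import *
delta(.605,-.1849,.215,-2.3)"
```

```text
t 5.98 rot [-0.    -0.    -0.127] shift cm [-3.050e+00 -2.114e+01 -1.000e-02] | tcp [0.6102 0.0287 0.2149] F [ 0.69 -0.4  -2.17] gap 0.34 q6 0.0
```

arm_command:
  moves:
    - [[0,0,-0.03,-0.5,-3,0,1],[0,0,-0.06,-1,-6,0,1],[0,0,-0.09,-1.5,-9,0,1],[0,0,-0.127,-2,-12,0,1],[0,0,-0.127,-2.5,-15,0,1],[0,0,-0.127,-3,-18,0,1],[0,0,-0.127,-3,-20,0,1],[0,0,-0.127,-3,-21.1,0,1],[0,0,-0.127,-3,-21.1,0,1],[0,0,-0.127,-3,-21.1,0,1]]

```text
time: 6.82
tcp_pos: [0.6046, -0.1828, 0.215]
ee_rot: [-0.0, 0.021, 1.0, 0.0]
ft_force: [-0.7, 0.1, -1.4]
finger_gap: 0.338
```

Run:
```python
from h import *
from plant import manip
delta(.605,-.1849,.215,-2.3)
c=manip.camera("wrist");cv2.imwrite("pics/w2.png",c["frame"][:,:,::-1])
W=cloud(c);B=(.36,.58,-.25,-.1);blobs(W,.232,.25,B,20);blobs(W,.205,.23,B,20)
p=W.reshape(-1,3)
for x0 in(.46,.48,.50,.52,.54,.55,.56):
    m=(abs(p[:,0]-x0)<.006)&(abs(p[:,1]+.18)<.02)&(p[:,2]>.2)&(p[:,2]<.23);print(x0,m.sum(),p[m].mean(0).round(4),p[m].max(0).round(4))
```

```text
t 6.82 rot [ 0.001 -0.    -0.002] shift cm [-0.05 -0.21 -0.  ] | tcp [ 0.6046 -0.1828  0.215 ] F [-0.74  0.11 -1.4 ] gap 0.338 q6 -0.46
3919 mean [ 0.5152 -0.1819  0.2146] rect [ 518.7 -182.3] [11.8 88. ] 87.9<stdin>:8: RuntimeWarning: Mean of empty slice.
  ret = um.true_divide(
Traceback (most recent call last):
ValueError: zero-size array to reduction operation maximum which has no identity
```

View pics/w2.png

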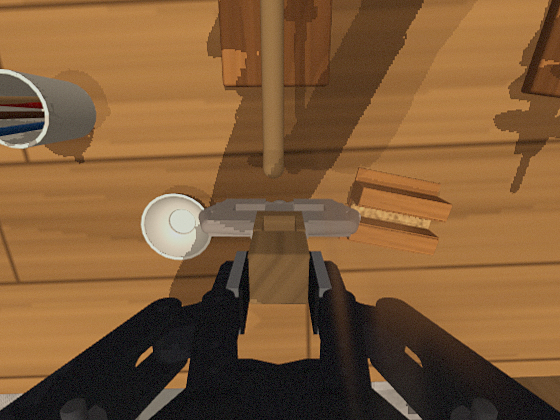

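arm_command:
  moves:
    - [[0,0,0,0,-0.1,0,1],[0,0,0,0.4,-0.22,0,1],[0,0,0,0.8,-0.22,0,1],[0,0,0,1.3,-0.22,0,1],[0,0,0,1.8,-0.22,0,1],[0,0,0,2.3,-0.22,0,1],[0,0,0,2.8,-0.22,0,1],[0,0,0,3.3,-0.22,0,1],[0,0,0,3.8,-0.22,0,1],[0,0,0,4.3,-0.22,0,1]]

```text
time: 7.7
tcp_pos: [0.5612, -0.1831, 0.215]
ee_rot: [0.0, 0.02, 1.0, 0.0]
ft_force: [0.4, 0.3, -1.9]
finger_gap: 0.339
```

```bash
python3 -c "
from h import *
delta(.49,-.1807,.208,-2.3)"
```

```text
t 7.7 rot [ 0.     0.    -0.001] shift cm [ 7.12 -0.06  0.7 ] | tcp [ 0.5612 -0.1831  0.215 ] F [ 0.45  0.32 -1.88] gap 0.339 q6 -0.5
```

arm_command:
  moves:
    - [[0,0,0,0.6,-0.03,0,1],[0,0,0,1.4,-0.06,0,1],[0,0,0,2.2,-0.06,0,1],[0,0,0,3.1,-0.06,0,1],[0,0,0,4,-0.06,0,1],[0,0,0,5,-0.06,0.3,1],[0,0,0,6,-0.06,0.5,1],[0,0,0,6.8,-0.06,0.7,1],[0,0,0,7.1,-0.06,0.7,1],[0,0,0,7.1,-0.06,0.7,1]]

```text
time: 8.53
tcp_pos: [0.4901, -0.1808, 0.2082]
ee_rot: [0.0, 0.021, 1.0, -0.0]
ft_force: [1.2, -0.1, -1.6]
finger_gap: 0.339
```

arm_command:
  moves:
    - [[0,0,0,0.1,0,0,1],[0,0,0,0.2,0,0,1],[0,0,0,0.3,0,0,1],[0,0,0,0.4,0,0,1],[0,0,0,0.5,0,0,1],[0,0,0,0.6,0,0,1],[0,0,0,0.7,0,0,1],[0,0,0,0.8,0,0,1],[0,0,0,0.9,0,0,1],[0,0,0,1,0,0,1]]

```text
time: 9.37
tcp_pos: [0.4807, -0.1804, 0.208]
ee_rot: [0.0, 0.02, 1.0, 0.0]
ft_force: [0.5, 0.1, -1.9]
finger_gap: 0.333
```

arm_command:
  moves:
    - [[0,0,0,0.1,0,0,1],[0,0,0,0.2,0,0,1],[0,0,0,0.3,0,0,1],[0,0,0,0.4,0,0,1],[0,0,0,0.5,0,0,1],[0,0,0,0.6,0,0,1],[0,0,0,0.7,0,0,1],[0,0,0,0.8,0,0,1],[0,0,0,0.8,0,0,1],[0,0,0,0.8,0,0,1]]

```text
time: 10.2
tcp_pos: [0.4728, -0.1801, 0.208]
ee_rot: [0.0, 0.02, 1.0, 0.0]
ft_force: [0.3, 0.6, -2.5]
finger_gap: 0.333
```

arm_command:
  moves:
    - [[0,0,0,0.1,0,0,1],[0,0,0,0.2,0,0,1],[0,0,0,0.3,0,0,1],[0,0,0,0.4,0,0,1],[0,0,0,0.4,0,0,1],[0,0,0,0.4,0,0,1],[0,0,0,0.4,0,0,1],[0,0,0,0.4,0,0,1],[0,0,0,0.4,0,0,1],[0,0,0,0.4,0,0,1]]

```text
time: 11.03
tcp_pos: [0.4688, -0.1798, 0.208]
ee_rot: [0.0, 0.02, 1.0, 0.0]
ft_force: [0.5, -0.4, -0.3]
finger_gap: 0.338
```

arm_command:
  moves:
    - [[0,0,0,0.1,0,0,1],[0,0,0,0.2,0,0,1],[0,0,0,0.3,0,0,1],[0,0,0,0.4,0,0,1],[0,0,0,0.4,0,0,1],[0,0,0,0.4,0,0,1],[0,0,0,0.4,0,0,1],[0,0,0,0.4,0,0,1],[0,0,0,0.4,0,0,1],[0,0,0,0.4,0,0,1]]

```text
time: 11.87
tcp_pos: [0.4649, -0.1797, 0.2081]
ee_rot: [0.0, 0.02, 1.0, -0.0]
ft_force: [4.0, 0.1, -0.9]
finger_gap: 0.339
```

arm_command:
  moves:
    - [[0,0,0,0.05,0,0,1],[0,0,0,0.1,0,0,1],[0,0,0,0.15,0,0,1],[0,0,0,0.15,0,0,1],[0,0,0,0.15,0,0,1],[0,0,0,0.15,0,0,1],[0,0,0,0.15,0,0,1],[0,0,0,0.15,0,0,1],[0,0,0,0.15,0,0,1],[0,0,0,0.15,0,0,1]]

```text
time: 12.7
tcp_pos: [0.4635, -0.1797, 0.2081]
ee_rot: [0.0, 0.02, 1.0, -0.0]
ft_force: [5.1, -0.6, -0.9]
finger_gap: 0.336
```

```bash
python3 -c "
from h import *
from plant import manip
for i in range(4):
    manip.camera('wrist');print(manip.sense()['ft_force'].round(2))"
```

```text
[ 5.81  0.16 -1.26]
[ 6.49  0.33 -1.29]
[ 5.59 -0.16 -1.04]
[ 5.55 -0.96 -1.34]
```

arm_command:
  moves:
    - [[0,0,0,-0.15,0,0,1],[0,0,0,-0.3,0,0,1],[0,0,0,-0.45,0,0,1],[0,0,0,-0.5,0,0,1],[0,0,0,-0.5,0,0.05,1],[0,0,0,-0.5,0,0.1,1],[0,0,0,-0.5,0,0.15,1],[0,0,0,-0.5,0,0.2,1],[0,0,0,-0.5,0,0.2,1],[0,0,0,-0.5,0,0.2,1]]

```text
time: 13.73
tcp_pos: [0.4682, -0.1798, 0.2061]
ee_rot: [-0.0, 0.02, 1.0, 0.0]
ft_force: [-0.4, 0.4, 1.2]
finger_gap: 0.338
```

```bash
python3 -c "
from h import *
from plant import manip
for i in range(4):
    manip.camera('wrist');print(manip.sense()['ft_force'].round(2),manip.sense()['tcp_pos'].round(4))"
```

```text
[0.14 0.06 1.41] [ 0.4681 -0.1798  0.2061]
[-0.63  0.57  1.94] [ 0.4682 -0.1798  0.2061]
[0.14 0.83 2.25] [ 0.4682 -0.1798  0.2061]
[0.03 1.48 2.72] [ 0.4682 -0.1798  0.2061]
```

arm_command:
  moves:
    - [[0,0,0,0,0,0,0.2],[0,0,0,0,0,0,0],[0,0,0,0,0,0,-0.5],[0,0,0,0,0,0,-1],[0,0,0,0,0,0,-1],[0,0,0,0,0,0,-1],[0,0,0,0,0,-2,-1],[0,0,0,0,0,-4,-1],[0,0,0,0,0,-6,-1],[0,0,0,0,0,-8,-1]]

```text
time: 14.77
tcp_pos: [0.4681, -0.1798, 0.2868]
ee_rot: [-0.0, 0.02, 1.0, 0.0]
ft_force: [0.2, 0.8, 0.6]
finger_gap: 1.003
```

Run:
```python
from h import *
from plant import manip
delta(.518,.1677,.29,-9.4)
c=manip.camera("wrist")
W=cloud(c);B=(.36,.62,-.25,-.1);blobs(W,.232,.256,B,20);blobs(W,.205,.23,B,20)
```

```text
t 14.77 rot [ 0.    -0.     0.123] shift cm [-3.56 34.92 -0.31] | tcp [ 0.4681 -0.1798  0.2868] F [0.22 0.78 0.62] gap 1.003 q6 -0.59
3778 mean [ 0.3989 -0.1774  0.239 ] rect [ 399.1 -177.8] [90.3 19.7] 87.7
1608 mean [ 0.4667 -0.1792  0.2461] rect [ 468.7 -179.3] [30.1 28.1] 88.0
1681 mean [ 0.4369 -0.179   0.2202] rect [ 433.5 -179.3] [39.8 47. ] 87.3
868 mean [ 0.5284 -0.1822  0.2148] rect [ 528.8 -182.5] [11.7 64.5] 88.1
```

arm_command:
  moves:
    - [[0,0,0.02,-0.4,3,-0.3,-1],[0,0,0.04,-0.8,7,-0.3,-1],[0,0,0.06,-1.2,11,-0.3,-1],[0,0,0.08,-1.6,15,-0.3,-1],[0,0,0.1,-2,19,-0.3,-1],[0,0,0.123,-2.4,23,-0.3,-1],[0,0,0.123,-2.8,27,-0.3,-1],[0,0,0.123,-3.2,31,-0.3,-1],[0,0,0.123,-3.6,34,-0.3,-1],[0,0,0.123,-3.6,34.9,-0.3,-1]]

```text
time: 15.65
tcp_pos: [0.5184, 0.1714, 0.2885]
ee_rot: [-0.0, 0.08, 0.997, 0.001]
ft_force: [-0.3, -0.4, 1.0]
finger_gap: 1.001
```

Run:
```python
from h import *
from plant import manip
manip.camera("wrist");manip.camera("wrist")
delta(.519,.1673,.205,-9.4)
```

```text
t 15.75 rot [-0.    -0.001  0.003] shift cm [-0.11 -0.15  8.36] | tcp [0.5182 0.169  0.2886] F [-0.23 -0.08 -0.  ] gap 1.001 q6 0.24
```

arm_command:
  moves:
    - [[0,0,0,-0.1,-0.15,2,-1],[0,0,0,-0.1,-0.15,4,-1],[0,0,0,-0.1,-0.15,6,-1],[0,0,0,-0.1,-0.15,7.5,-1],[0,0,0,-0.1,-0.15,8.3,-1],[0,0,0,-0.1,-0.15,8.3,0],[0,0,0,-0.1,-0.15,8.3,1],[0,0,0,-0.1,-0.15,8.3,1],[0,0,0,-0.1,-0.15,8.3,1],[0,0,0,-0.1,-0.15,8.3,1]]

```text
time: 16.58
tcp_pos: [0.5199, 0.1657, 0.2074]
ee_rot: [0.001, 0.082, 0.997, 0.0]
ft_force: [-1.3, -0.0, 4.6]
finger_gap: 0.336
```

arm_command:
  moves:
    - [[0,0,0,0,0,0,1],[0,0,0,0,0,0,1],[0,0,0,0,0,0,1],[0,0,0,0,0,-0.2,1],[0,0,0,0,0,-0.4,1],[0,0,0,0,0,-0.6,1],[0,0,0,0,0,-0.8,1],[0,0,0,0,0,-0.9,1],[0,0,0,0,0,-0.9,1],[0,0,0,0,0,-0.9,1]]

```text
time: 17.42
tcp_pos: [0.5192, 0.1657, 0.215]
ee_rot: [-0.0, 0.082, 0.997, 0.0]
ft_force: [-0.8, -0.0, -1.4]
finger_gap: 0.332
```

Run:
```python
from h import *
delta(.5195,.1674,.215,-9.4)
```

```text
t 17.42 rot [ 0. -0.  0.] shift cm [ 0.    0.17 -0.  ] | tcp [0.5192 0.1657 0.215 ] F [-0.78 -0.04 -1.36] gap 0.332 q6 0.23
```

arm_command:
  moves:
    - [[0,0,0,0,0.1,-0.1,1],[0,0,0,-0.3,0.15,-0.1,1],[0,0,0,-0.7,0.15,-0.1,1],[0,0,0,-1.2,0.15,-0.1,1],[0,0,0,-1.7,0.15,-0.1,1],[0,0,0,-2.2,0.15,-0.1,1],[0,0,0,-2.7,0.15,-0.1,1],[0,0,0,-3.2,0.15,-0.1,1],[0,0,0,-3.6,0.15,-0.1,1],[0,0,0,-4,0.15,-0.1,1]]

```text
time: 18.25
tcp_pos: [0.5594, 0.1606, 0.2159]
ee_rot: [-0.0, 0.082, 0.997, 0.0]
ft_force: [-0.5, 0.5, -0.6]
finger_gap: 0.339
```

arm_command:
  moves:
    - [[0,0,0,-0.4,0,0,1],[0,0,0,-0.9,0,0,1],[0,0,0,-1.4,0,0,1],[0,0,0,-2,0,0,1],[0,0,0,-2.6,0,0,1],[0,0,0,-3.2,0,0,1],[0,0,0,-3.9,0,0,1],[0,0,0,-4.6,0,0,1],[0,0,0,-5.3,0,0,1],[0,0,0,-6,0,0,1]]

```text
time: 19.08
tcp_pos: [0.6189, 0.1508, 0.2159]
ee_rot: [0.0, 0.082, 0.997, 0.0]
ft_force: [-0.9, 0.2, -0.2]
finger_gap: 0.336
```

Run:
```python
from h import *
delta(.605,-.185,.216,-2.3)
```

```text
t 19.08 rot [ 0.     0.    -0.124] shift cm [-4.110e+00 -3.336e+01 -1.000e-02] | tcp [0.6189 0.1508 0.2159] F [-0.88  0.23 -0.16] gap 0.336 q6 0.2
```

arm_command:
  moves:
    - [[0,0,0,-0.6,-0.5,0,1],[0,0,0,-1.2,-3,0,1],[0,0,0,-1.7,-7,0,1],[0,0,-0.03,-2.2,-11,0,1],[0,0,-0.06,-2.7,-15,0,1],[0,0,-0.09,-3.2,-19,0,1],[0,0,-0.124,-3.6,-23,0,1],[0,0,-0.124,-4.1,-27,0,1],[0,0,-0.124,-4.1,-31,0,1],[0,0,-0.124,-4.1,-33.3,0,1]]

```text
time: 19.92
tcp_pos: [0.6035, -0.1889, 0.2158]
ee_rot: [-0.0, 0.021, 1.0, -0.0]
ft_force: [0.8, -0.0, -1.4]
finger_gap: 0.336
```

Run:
```python
from h import *
from plant import manip
manip.camera("wrist");manip.camera("wrist")
delta(.605,-.185,.216,-2.3)
```

```text
t 20.02 rot [-0.001 -0.001 -0.004] shift cm [-0.14  0.39 -0.05] | tcp [ 0.6034 -0.1888  0.2155] F [ 0.65  0.42 -1.57] gap 0.338 q6 -0.46
```

arm_command:
  moves:
    - [[0,0,0,0,0.2,0,1],[0,0,0,0,0.39,0,1],[0,0,0,0,0.39,0,1],[0,0,0,0,0.39,0,1],[0,0,0,0,0.39,0,1],[0,0,0,0,0.39,0,1],[0,0,0,0,0.39,0,1],[0,0,0,0.3,0.39,0,1],[0,0,0,0.6,0.39,0,1],[0,0,0,1,0.39,0,1]]

```text
time: 20.85
tcp_pos: [0.5941, -0.18, 0.2159]
ee_rot: [-0.0, 0.02, 1.0, 0.0]
ft_force: [-0.2, -0.4, -2.1]
finger_gap: 0.337
```

Run:
```python
from h import *
from plant import manip
delta(.54,-.1824,.216,-2.3)
c=manip.camera("wrist");cv2.imwrite("pics/w3.png",c["frame"][:,:,::-1])
W=cloud(c);B=(.36,.58,-.25,-.1);blobs(W,.205,.23,B,20)
```

```text
t 20.85 rot [ 0. -0.  0.] shift cm [ 5.4  -0.46 -0.01] | tcp [ 0.5941 -0.18    0.2159] F [-0.22 -0.4  -2.15] gap 0.337 q6 -0.46
3789 mean [ 0.515  -0.1817  0.2154] rect [ 522.  -181.8] [29.9 81.5] 87.0
160 mean [ 0.5795 -0.1888  0.2202] rect [ 579.4 -185.2] [16.4  1.2] 90.0
```

View pics/w3.png

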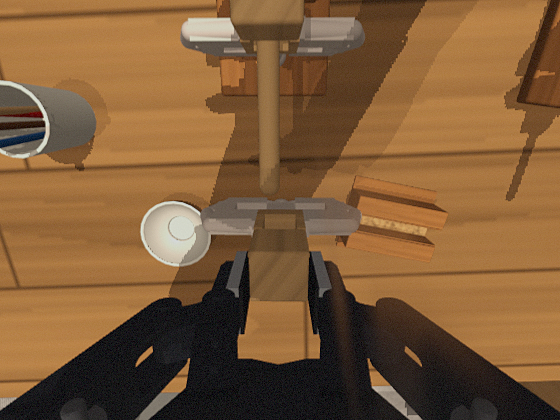

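The view shows the dowel tip at (270,188) and the held block centred at column 279, so the block is about 4.5 mm too far to +y. I'll correct that before inserting.

arm_command:
  moves:
    - [[0,0,0,0,-0.25,0,1],[0,0,0,0,-0.46,0,1],[0,0,0,0,-0.46,0,1],[0,0,0,0,-0.46,0,1],[0,0,0,0,-0.46,0,1],[0,0,0,0,-0.46,0,1],[0,0,0,0,-0.46,0,1],[0,0,0,0,-0.46,0,1],[0,0,0,0,-0.46,0,1],[0,0,0,0,-0.46,0,1]]

```text
time: 21.73
tcp_pos: [0.5943, -0.1846, 0.216]
ee_rot: [0.0, 0.02, 1.0, 0.0]
ft_force: [0.0, 0.5, -1.3]
finger_gap: 0.339
```

Run:
```python
from h import *
from plant import manip
delta(.594,-.1846,.216,-2.3)
```

```text
t 21.73 rot [0. 0. 0.] shift cm [ 0.03 -0.01 -0.  ] | tcp [ 0.5943 -0.1846  0.216 ] F [ 0.05  0.49 -1.3 ] gap 0.339 q6 -0.47
```

arm_command:
  moves:
    - [[0,0,0,0.4,0,0,1],[0,0,0,0.8,0,0,1],[0,0,0,1.3,0,0,1],[0,0,0,1.8,0,0,1],[0,0,0,2.3,0,0,1],[0,0,0,2.8,0,0,1],[0,0,0,3.3,0,0,1],[0,0,0,3.8,0,0,1],[0,0,0,4.3,0,0,1],[0,0,0,4.8,0,0,1]]

```text
time: 22.57
tcp_pos: [0.5458, -0.1827, 0.216]
ee_rot: [0.0, 0.02, 1.0, 0.0]
ft_force: [-0.9, -0.3, -0.6]
finger_gap: 0.338
```

arm_command:
  moves:
    - [[0,0,0,0.5,0,0,1],[0,0,0,1,0,0,1],[0,0,0,1.5,0,0,1],[0,0,0,2,0,0,1],[0,0,0,2.5,0,0.2,1],[0,0,0,2.9,0,0.4,1],[0,0,0,3.3,0,0.6,1],[0,0,0,3.5,0,0.7,1],[0,0,0,3.7,0,0.7,1],[0,0,0,3.8,0,0.7,1]]

```text
time: 23.4
tcp_pos: [0.5081, -0.1811, 0.2089]
ee_rot: [-0.0, 0.02, 1.0, 0.0]
ft_force: [-0.5, 0.1, -0.7]
finger_gap: 0.335
```

Run:
```python
from h import *
from plant import manip
delta(.501,-.1807,.209,-2.3)
```

```text
t 23.4 rot [ 0. -0.  0.] shift cm [ 0.71  0.02 -0.01] | tcp [ 0.5081 -0.1811  0.2089] F [-0.53  0.12 -0.75] gap 0.335 q6 -0.55
```

arm_command:
  moves:
    - [[0,0,0,0.15,0,0,1],[0,0,0,0.3,0,0,1],[0,0,0,0.45,0,0,1],[0,0,0,0.6,0,0,1],[0,0,0,0.7,0,0,1],[0,0,0,0.8,0,0,1],[0,0,0,0.9,0,0,1],[0,0,0,1,0,0,1],[0,0,0,1.1,0,0,1],[0,0,0,1.2,0,0,1]]

```text
time: 24.23
tcp_pos: [0.4965, -0.1807, 0.209]
ee_rot: [0.0, 0.02, 1.0, 0.0]
ft_force: [1.9, 0.6, -1.6]
finger_gap: 0.34
```

arm_command:
  moves:
    - [[0,0,0,0.1,0,0,1],[0,0,0,0.2,0,0,1],[0,0,0,0.3,0,0,1],[0,0,0,0.3,0,0,1],[0,0,0,0.3,0,0,1],[0,0,0,0.3,0,0,1],[0,0,0,0.3,0,0,1],[0,0,0,0.3,0,0,1],[0,0,0,0.3,0,0,1],[0,0,0,0.3,0,0,1]]

```text
time: 25.07
tcp_pos: [0.4935, -0.1806, 0.2091]
ee_rot: [0.0, 0.02, 1.0, -0.0]
ft_force: [4.9, -0.7, -0.8]
finger_gap: 0.336
```

```bash
python3 -c "
from h import *
from plant import manip
for i in range(4):
    manip.camera('wrist');print(manip.sense()['ft_force'].round(2),manip.sense()['tcp_pos'].round(4))"
```

```text
[ 4.33  0.25 -1.46] [ 0.4935 -0.1806  0.2091]
[ 5.16  0.23 -0.76] [ 0.4934 -0.1806  0.209 ]
[ 5.26 -0.54 -0.27] [ 0.4934 -0.1806  0.2091]
[ 4.65 -0.57 -0.2 ] [ 0.4934 -0.1806  0.209 ]
```

arm_command:
  moves:
    - [[0,0,0,0.05,0,0,1],[0,0,0,0.1,0,0,1],[0,0,0,0.1,0,0,1],[0,0,0,0.1,0,0,1],[0,0,0,0.1,0,0,1],[0,0,0,0.1,0,0,1],[0,0,0,0.1,0,0,1],[0,0,0,0.1,0,0,1],[0,0,0,0.1,0,0,1],[0,0,0,0.1,0,0,1]]

```text
time: 26.1
tcp_pos: [0.4924, -0.1806, 0.2091]
ee_rot: [0.0, 0.02, 1.0, 0.0]
ft_force: [6.3, -0.1, -1.4]
finger_gap: 0.334
```

arm_command:
  moves:
    - [[0,0,0,-0.15,0,0,1],[0,0,0,-0.3,0,0,1],[0,0,0,-0.42,0,0,1],[0,0,0,-0.42,0,0,1],[0,0,0,-0.42,0,0.08,1],[0,0,0,-0.42,0,0.15,1],[0,0,0,-0.42,0,0.2,1],[0,0,0,-0.42,0,0.2,1],[0,0,0,-0.42,0,0.2,1],[0,0,0,-0.42,0,0.2,1]]

```text
time: 26.93
tcp_pos: [0.4964, -0.1807, 0.2074]
ee_rot: [0.0, 0.02, 1.0, -0.0]
ft_force: [-1.0, 0.7, 5.7]
finger_gap: 0.339
```

```bash
python3 -c "
from h import *
from plant import manip
for i in range(4):
    manip.camera('wrist');print(manip.sense()['ft_force'].round(2),manip.sense()['tcp_pos'].round(4))"
```

```text
[-1.51  1.51  5.39] [ 0.4964 -0.1807  0.2074]
[-1.71  0.31  5.04] [ 0.4964 -0.1807  0.2074]
[-1.53  1.78  5.62] [ 0.4964 -0.1807  0.2074]
[-1.56  0.98  5.37] [ 0.4964 -0.1807  0.2074]
```

arm_command:
  moves:
    - [[0,0,0,0,0,-0.08,1],[0,0,0,0,0,-0.08,1],[0,0,0,0,0,-0.08,0.2],[0,0,0,0,0,-0.08,0],[0,0,0,0,0,-0.08,-0.5],[0,0,0,0,0,-0.08,-1],[0,0,0,0,0,-0.08,-1],[0,0,0,0,0,-2,-1],[0,0,0,0,0,-5,-1],[0,0,0,0,0,-8,-1]]

```text
time: 27.97
tcp_pos: [0.4959, -0.1803, 0.2872]
ee_rot: [-0.001, 0.02, 1.0, 0.001]
ft_force: [0.5, -0.4, 0.6]
finger_gap: 1.001
```

Run:
```python
from h import *
from plant import manip
c=manip.camera("wrist");c=manip.camera("wrist")
delta(.4836,.1734,.29,-9.4)
W=cloud(c);B=(.36,.62,-.25,-.1);blobs(W,.232,.256,B,20);blobs(W,.17,.19,B,20)
c=manip.camera("scene");cv2.imwrite("pics/s2.png",cv2.resize(c["frame"][120:300,150:400,::-1],(750,540)))
```

```text
t 28.07 rot [-0.003  0.006  0.124] shift cm [ 2.84 35.42  0.06] | tcp [ 0.4979 -0.1816  0.292 ] F [ 0.42 -0.42  0.8 ] gap 0.995 q6 -0.56
4033 mean [ 0.3993 -0.178   0.239 ] rect [ 399.3 -177.7] [90.2 20.1] 87.8
2979 mean [ 0.4802 -0.1797  0.2468] rect [ 482.5 -179.8] [30.1 56.2] 87.9
21 mean [ 0.4079 -0.2107  0.1731] rect [ 407.9 -210.7] [17.8  0.1] 88.1
492 mean [ 0.4662 -0.2157  0.1784] rect [ 466.8 -216.4] [39.5 11.5] 88.0
533 mean [ 0.4688 -0.1428  0.1786] rect [ 469.6 -141.8] [40.1 11.9] 87.7
473 mean [ 0.4945 -0.2161  0.1778] rect [ 495.2 -217.3] [36.5 12.7] 88.3
527 mean [ 0.4969 -0.143   0.179 ] rect [ 497.8 -141.9] [39.3 12.6] 87.7
```

View pics/s2.png

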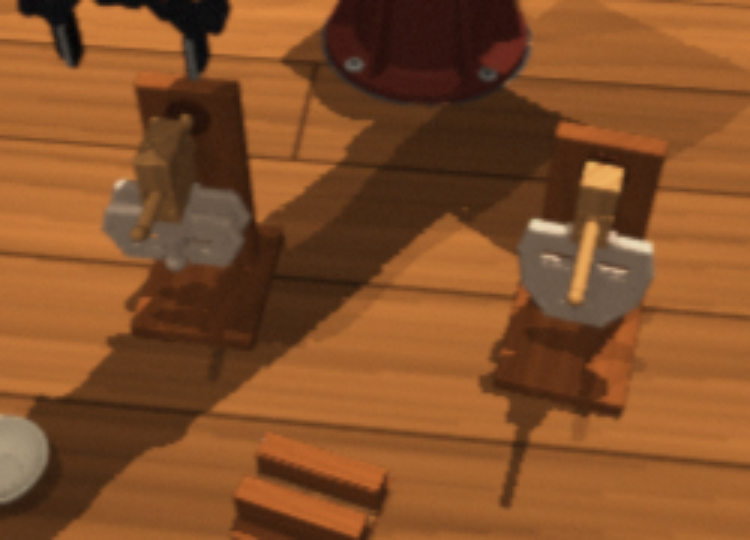

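The view shows both half masks hung on the spare dowel at (165,180), block against block, and only the full face left on the load peg at (590,240).

arm_command:
  moves:
    - [[0,0,0.02,0.3,3,0,-1],[0,0,0.04,0.6,7,0,-1],[0,0,0.06,0.9,11,0,-1],[0,0,0.08,1.2,15,0,-1],[0,0,0.1,1.5,19,0,-1],[0,0,0.124,1.8,23,0,-1],[0,0,0.124,2.1,27,0,-1],[0,0,0.124,2.4,31,0,-1],[0,0,0.124,2.8,34,0,-1],[0,0,0.124,2.8,35.4,0,-1]]

```text
time: 28.95
tcp_pos: [0.4813, 0.1776, 0.286]
ee_rot: [-0.001, 0.08, 0.997, 0.0]
ft_force: [-0.1, -1.0, 0.7]
finger_gap: 1.0
```

Run:
```python
from h import *
from plant import manip
manip.camera("wrist");manip.camera("wrist");c=manip.camera("wrist")
delta(.4836,.1732,.206,-9.4)
W=cloud(c);blobs(W,.238,.256,(.4,.62,.1,.25),20);blobs(W,.205,.225,(.5,.62,.1,.25),20)
```

```text
t 29.1 rot [-0.    -0.001  0.003] shift cm [-0.18 -0.14  7.99] | tcp [0.4821 0.1749 0.2859] F [ 0.5  -0.62  0.36] gap 1.003 q6 0.25
3141 mean [0.4287 0.1824 0.2392] rect [428.5 182.6] [88.7 18.9] 80.9
1531 mean [0.4818 0.174  0.2467] rect [483.1 173.9] [29.7 27.9] 80.2
1022 mean [0.5495 0.1628 0.2147] rect [549.6 162.6] [11.3 79.5] 80.9
```

arm_command:
  moves:
    - [[0,0,0,-0.15,-0.14,2,-1],[0,0,0,-0.15,-0.14,4,-1],[0,0,0,-0.15,-0.14,6,-1],[0,0,0,-0.15,-0.14,7.5,-1],[0,0,0,-0.15,-0.14,7.9,-1],[0,0,0,-0.15,-0.14,7.9,-1],[0,0,0,-0.15,-0.14,7.9,0],[0,0,0,-0.15,-0.14,7.9,1],[0,0,0,-0.15,-0.14,7.9,1],[0,0,0,-0.15,-0.14,7.9,1]]

```text
time: 29.93
tcp_pos: [0.4844, 0.1724, 0.2089]
ee_rot: [0.001, 0.082, 0.997, 0.0]
ft_force: [0.9, -0.1, 0.8]
finger_gap: 0.455
```

arm_command:
  moves:
    - [[0,0,0,0,0,0,1],[0,0,0,0,0,0,1],[0,0,0,0,0,0,1],[0,0,0,0,0,0,1],[0,0,0,0,0,-0.2,1],[0,0,0,0,0,-0.4,1],[0,0,0,0,0,-0.6,1],[0,0,0,0,0,-0.8,1],[0,0,0,0,0,-0.9,1],[0,0,0,0,0,-0.9,1]]

```text
time: 30.77
tcp_pos: [0.484, 0.1725, 0.2172]
ee_rot: [0.0, 0.082, 0.997, 0.0]
ft_force: [0.2, 0.4, -1.2]
finger_gap: 0.34
```

Run:
```python
from h import *
delta(.4836,.1734,.216,-9.5)
```

```text
t 30.77 rot [0.    0.    0.002] shift cm [0.05 0.08 0.12] | tcp [0.484  0.1725 0.2172] F [ 0.17  0.41 -1.17] gap 0.34 q6 0.25
```

arm_command:
  moves:
    - [[0,0,0,-0.3,0.08,0,1],[0,0,0,-0.9,0.08,0,1],[0,0,0,-1.6,0.08,0,1],[0,0,0,-2.3,0.08,0,1],[0,0,0,-3,0.08,0,1],[0,0,0,-3.7,0.08,0,1],[0,0,0,-4.4,0.08,0,1],[0,0,0,-5.1,0.08,0,1],[0,0,0,-5.7,0.08,0,1],[0,0,0,-6.3,0.08,0,1]]

```text
time: 31.6
tcp_pos: [0.5468, 0.1629, 0.2169]
ee_rot: [-0.0, 0.082, 0.997, 0.0]
ft_force: [0.5, 1.1, -1.1]
finger_gap: 0.335
```

Run:
```python
from h import *
delta(.5436,.1636,.2172,-9.4)
```

```text
t 31.6 rot [ 0. -0.  0.] shift cm [ 0.33  0.02 -0.03] | tcp [0.5468 0.1629 0.2169] F [ 0.54  1.13 -1.07] gap 0.335 q6 0.22
```

arm_command:
  moves:
    - [[0,0,0,-0.4,0,0,1],[0,0,0,-0.9,0,0,1],[0,0,0,-1.5,0,0,1],[0,0,0,-2.2,0,0,1],[0,0,0,-3,0,0,1],[0,0,0,-3.8,0,0,1],[0,0,0,-4.7,0,0,1],[0,0,0,-5.7,0,0,1],[0,0,0,-6.9,0,0,1],[0,0,0,-8,0,0,1]]

```text
time: 32.43
tcp_pos: [0.6262, 0.1497, 0.2169]
ee_rot: [0.0, 0.082, 0.997, 0.0]
ft_force: [0.5, 0.0, -1.3]
finger_gap: 0.34
```

Run:
```python
from h import *
delta(.658,-.039,.22,-13.4)
```

```text
t 32.43 rot [0.   0.   0.07] shift cm [ -6.22 -18.1   -0.32] | tcp [0.6262 0.1497 0.2169] F [ 0.5   0.04 -1.25] gap 0.34 q6 0.2
```

arm_command:
  moves:
    - [[0,0,0,-0.8,-0.5,0,1],[0,0,0.02,-1.8,-2.5,-0.3,1],[0,0,0.04,-2.8,-5,-0.6,1],[0,0,0.06,-3.6,-8,-0.9,1],[0,0,0.07,-4.4,-11,-1,1],[0,0,0.07,-5.2,-14,-1,1],[0,0,0.07,-6,-16.5,-1,1],[0,0,0.07,-6.2,-18.1,-1,1],[0,0,0.07,-6.2,-18.1,-1,1],[0,0,0.07,-6.2,-18.1,-1,1]]

```text
time: 33.27
tcp_pos: [0.6566, -0.0393, 0.2268]
ee_rot: [-0.0, 0.117, 0.993, 0.0]
ft_force: [0.3, 0.7, -2.2]
finger_gap: 0.33
```

Run:
```python
from h import *
from plant import manip
manip.camera("wrist");c=manip.camera("wrist");cv2.imwrite("pics/w4.png",c["frame"][:,:,::-1])
delta(.658,-.039,.22,-13.4)
W=cloud(c);blobs(W,.03,.05,(.58,.76,-.15,.06),20);print("mask");blobs(W,.15,.21,(.58,.76,-.15,.06),20);print("block");blobs(W,.245,.275,(.58,.76,-.15,.06),20)
for n in("top","scene"):
    c=manip.camera(n);W=cloud(c);print(n);blobs(W,.036,.046,(.58,.76,-.15,.06),20)
    cv2.imwrite(f"pics/{n}4.png",cv2.resize(c["frame"][120:300,150:400,::-1],(750,540)))
```

```text
t 33.37 rot [ 0.001 -0.     0.001] shift cm [-0.15 -0.09  0.71] | tcp [ 0.6567 -0.0377  0.2271] F [ 0.3   0.49 -1.93] gap 0.337 q6 -0.02
1995 mean [ 0.6382 -0.0329  0.0411] rect [639.1 -33.6] [110.   24.4] 76.5
mask
4132 mean [ 0.6516 -0.0362  0.1854] rect [652.  -36.4] [114.2  20.8] 76.4
block
4723 mean [ 0.6516 -0.0367  0.2639] rect [655.6 -37.6] [56.  28.7] 77.6
top
scene
345 mean [ 0.6429 -0.0309  0.0411] rect [640.1 -33.3] [109.3  26.1] 77.3
416 mean [ 0.6839 -0.0431  0.0412] rect [681.9 -44. ] [109.7  26.8] 76.4
```

View pics/w4.png

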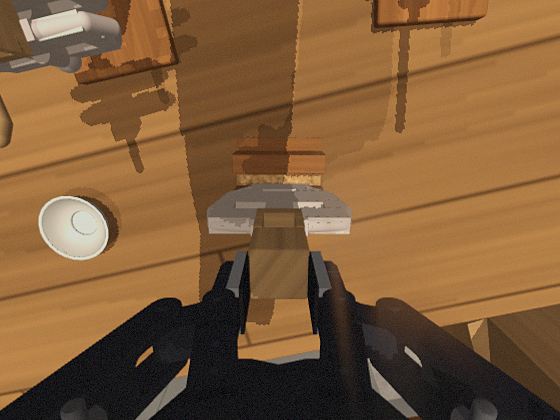

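The view shows the face held over the cradle, with the cork slot at row 180 and the mask top at row 220. I'll refine the offset from mask to TCP.

Run:
```python
from h import *
from plant import manip
c=manip.camera("wrist");W=cloud(c)
delta(.661,-.039,.195,-13.4)
B=(.58,.76,-.15,.06)
for a,b in((.19,.205),(.186,.194),(.27,.276),(.262,.27)):print(a);blobs(W,a,b,B,20)
c=manip.camera("scene");W=cloud(c);print("scene");blobs(W,.255,.275,B,10);blobs(W,.186,.205,B,10);
```

```text
t 33.52 rot [0.    0.    0.002] shift cm [-0.45 -0.05  3.22] | tcp [ 0.6568 -0.0375  0.2272] F [-0.4   0.19 -0.6 ] gap 0.337 q6 -0.02
0.19
102 mean [ 0.6426 -0.0331  0.2022] rect [642.6 -33.3] [29.7  0.9] 76.3
840 mean [ 0.6468 -0.0693  0.1968] rect [647.8 -70. ] [35.  12.3] 76.5
863 mean [ 0.6623 -0.0032  0.197 ] rect [663.6  -2.8] [35.  12.8] 78.0
0.186
156 mean [ 0.6425 -0.0683  0.1901] rect [642.4 -68.4] [34.3  1.7] 78.4
152 mean [ 0.6579 -0.0025  0.1901] rect [658.   -1.8] [33.9  1.9] 74.8
0.27
107 mean [ 0.6428 -0.0511  0.2732] rect [645.3 -52.2] [6.6 7.9] 77.6
148 mean [ 0.6542 -0.0196  0.273 ] rect [659.2 -22.4] [ 6.4 23. ] 59.5
84 mean [ 0.6442 -0.0598  0.2731] rect [644.3 -59.7] [5.8 1.9] 78.5
80 mean [ 0.6557 -0.0108  0.2732] rect [655.7 -10.8] [5.8 1.6] 70.3
36 mean [ 0.656  -0.0515  0.2734] rect [656.4 -51.6] [ 0.2 15.5] 76.8
0.262
3423 mean [ 0.6542 -0.0357  0.2654] rect [656.8 -33.2] [49.1 28.6] 76.6
86 mean [ 0.6442 -0.0595  0.2664] rect [644.2 -59.8] [5.8 1.5] 77.7
scene
232 mean [ 0.6611 -0.0386  0.2654] rect [657.7 -37.2] [56.1 28.6] 73.4
256 mean [ 0.6603 -0.0332  0.1954] rect [659.8 -36.8] [103.9  21.5] 77.8
```

arm_command:
  moves:
    - [[0,0,0,-0.2,-0.1,0,1],[0,0,0,-0.45,-0.12,0.5,1],[0,0,0,-0.45,-0.12,1.2,1],[0,0,0,-0.45,-0.12,2,1],[0,0,0,-0.45,-0.12,2.8,1],[0,0,0,-0.45,-0.12,3.5,1],[0,0,0,-0.45,-0.12,4,1],[0,0,0,-0.45,-0.12,4.2,1],[0,0,0,-0.45,-0.12,4.2,1],[0,0,0,-0.45,-0.12,4.2,1]]

```text
time: 34.4
tcp_pos: [0.6609, -0.0409, 0.1852]
ee_rot: [0.0, 0.117, 0.993, 0.0]
ft_force: [0.8, -0.1, -1.4]
finger_gap: 0.338
```

Run:
```python
from h import *
from plant import manip
delta(.661,-.0395,.185,-13.4)
c=manip.camera("scene");cv2.imwrite("pics/s5.png",cv2.resize(c["frame"][180:320,190:330,::-1],(600,600),interpolation=cv2.INTER_CUBIC))
```

```text
t 34.4 rot [0. 0. 0.] shift cm [0.02 0.14 0.02] | tcp [ 0.6609 -0.0409  0.1852] F [ 0.76 -0.1  -1.44] gap 0.338 q6 -0.03
```

View pics/s5.png

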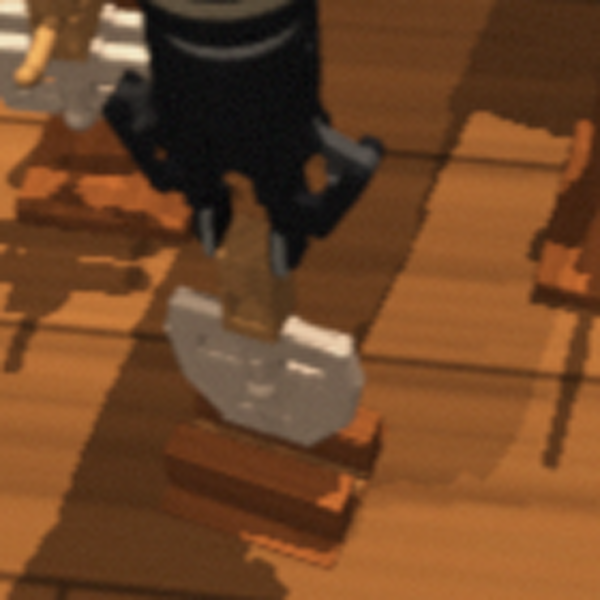

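The view shows the chin at (290,440) just above the slot, which runs from (215,425) to (360,475). I'll lower slowly.

arm_command:
  moves:
    - [[0,0,0,0,0.08,0.25,1],[0,0,0,0,0.1,0.5,1],[0,0,0,0,0.1,0.75,1],[0,0,0,0,0.1,1,1],[0,0,0,0,0.1,1.25,1],[0,0,0,0,0.1,1.5,1],[0,0,0,0,0.1,1.75,1],[0,0,0,0,0.1,2,1],[0,0,0,0,0.1,2.2,1],[0,0,0,0,0.1,2.4,1]]

```text
time: 35.28
tcp_pos: [0.6611, -0.0399, 0.1608]
ee_rot: [-0.0, 0.117, 0.993, 0.0]
ft_force: [-0.6, -0.4, -1.3]
finger_gap: 0.335
```

arm_command:
  moves:
    - [[0,0,0,0,0,0.2,1],[0,0,0,0,0,0.35,1],[0,0,0,0,0,0.5,1],[0,0,0,0,0,0.65,1],[0,0,0,0,0,0.75,1],[0,0,0,0,0,0.85,1],[0,0,0,0,0,0.95,1],[0,0,0,0,0,1.05,1],[0,0,0,0,0,1.1,1],[0,0,0,0,0,1.15,1]]

```text
time: 36.12
tcp_pos: [0.6611, -0.04, 0.1495]
ee_rot: [0.0, 0.117, 0.993, 0.0]
ft_force: [-0.1, -1.1, -1.3]
finger_gap: 0.337
```

arm_command:
  moves:
    - [[0,0,0,0,0,0.05,1],[0,0,0,0,0,0.1,1],[0,0,0,0,0,0.15,1],[0,0,0,0,0,0.2,1],[0,0,0,0,0,0.25,1],[0,0,0,0,0,0.3,1],[0,0,0,0,0,0.3,1],[0,0,0,0,0,0.3,1],[0,0,0,0,0,0.3,1],[0,0,0,0,0,0.3,1]]

```text
time: 36.95
tcp_pos: [0.6611, -0.0399, 0.1466]
ee_rot: [0.0, 0.117, 0.993, 0.0]
ft_force: [0.3, -0.3, -1.6]
finger_gap: 0.337
```

```bash
python3 -c "
from h import *
from plant import manip
for i in range(3):
    manip.camera('wrist');print(manip.sense()['ft_force'].round(2),manip.sense()['tcp_pos'].round(4))"
```

```text
[ 0.54  0.51 -1.08] [ 0.6611 -0.0399  0.1465]
[-0.08  0.08 -0.86] [ 0.6611 -0.0399  0.1466]
[ 0.56 -0.1  -1.49] [ 0.6611 -0.04    0.1465]
```

arm_command:
  moves:
    - [[0,0,0,0,0,0.05,1],[0,0,0,0,0,0.1,1],[0,0,0,0,0,0.15,1],[0,0,0,0,0,0.2,1],[0,0,0,0,0,0.2,1],[0,0,0,0,0,0.2,1],[0,0,0,0,0,0.2,1],[0,0,0,0,0,0.2,1],[0,0,0,0,0,0.2,1],[0,0,0,0,0,0.2,1]]

```text
time: 37.93
tcp_pos: [0.6612, -0.0399, 0.1446]
ee_rot: [0.0, 0.117, 0.993, 0.0]
ft_force: [-1.2, 0.5, 1.0]
finger_gap: 0.335
```

```bash
python3 -c "
from h import *
from plant import manip
for i in range(3):
    manip.camera('wrist');print(manip.sense()['ft_force'].round(2),manip.sense()['tcp_pos'].round(4))"
```

```text
[ 1.21 -0.23  1.17] [ 0.6612 -0.04    0.1446]
[ 0.25 -0.48  2.23] [ 0.6612 -0.0399  0.1445]
[ 0.01 -0.34  1.81] [ 0.6612 -0.0399  0.1446]
```

arm_command:
  moves:
    - [[0,0,0,0,0,-0.08,1],[0,0,0,0,0,-0.08,1],[0,0,0,0,0,-0.08,0.3],[0,0,0,0,0,-0.08,0.2],[0,0,0,0,0,-0.08,0.1],[0,0,0,0,0,-0.08,0],[0,0,0,0,0,-0.08,-0.3],[0,0,0,0,0,-0.08,-0.6],[0,0,0,0,0,-0.08,-1],[0,0,0,0,0,-0.08,-1]]

```text
time: 38.92
tcp_pos: [0.6611, -0.04, 0.1453]
ee_rot: [-0.0, 0.117, 0.993, 0.0]
ft_force: [-0.2, 0.1, -0.5]
finger_gap: 1.003
```

arm_command:
  moves:
    - [[0,0,0,0,0,0,-1],[0,0,0,0,0,0,-1],[0,0,0,0,0,-0.5,-1],[0,0,0,0,0,-1.5,-1],[0,0,0,0,0,-3,-1],[0,0,0,0,0,-5,-1],[0,0,0,0,0,-7,-1],[0,0,0,0,0,-9,-1],[0,0,0,0,0,-11,-1],[0,0,0,0,0,-13,-1]]

```text
time: 39.75
tcp_pos: [0.6611, -0.04, 0.2776]
ee_rot: [0.001, 0.117, 0.993, -0.0]
ft_force: [1.2, 0.1, -0.6]
finger_gap: 0.999
```

Run:
```python
from h import *
from plant import manip
delta(.661,-.04,.27,-13.4)
for n in("scene","top"):
    c=manip.camera(n);cv2.imwrite(f"pics/{n}6.png",c["frame"][:,:,::-1]);W=cloud(c);print(n);B=(.36,.76,-.25,.06)
    blobs(W,.23,.256,B,15);print("face");blobs(W,.175,.19,(.58,.76,-.15,.06),10);print("jar/dish");blobs(W,.06,.09,(.45,.65,.3,.45),20);blobs(W,.02,.035,(.58,.75,-.4,-.25),50)
```

```text
t 39.75 rot [0.    0.001 0.   ] shift cm [ 0.01 -0.01  0.76] | tcp [ 0.6611 -0.04    0.2776] F [ 1.18  0.12 -0.56] gap 0.999 q6 -0.02
scene
168 mean [ 0.403  -0.192   0.2373] rect [ 401.1 -192.1] [23.6 61.6] 1.8
187 mean [ 0.4931 -0.1836  0.2446] rect [ 483.8 -186. ] [59.2 25.9] 7.9
face
171 mean [ 0.6631 -0.0382  0.1828] rect [660.2 -38.1] [29.2 30.5] 78.3
jar/dish
352 mean [0.5512 0.3814 0.073 ] rect [548.1 382.8] [51.4 52.4] 13.7
279 mean [ 0.6536 -0.3197  0.0265] rect [ 660.8 -313. ] [87.4 87.3] 48.2
top
248 mean [ 0.4796 -0.1784  0.2471] rect [ 480.7 -179.5] [29.5 56.4] 88.1
256 mean [ 0.3973 -0.1783  0.2396] rect [ 398.1 -178. ] [90.5 21.7] 86.5
face
jar/dish
247 mean [0.545  0.3817 0.0752] rect [545.9 382.5] [51.8 51.4] 20.5
92 mean [ 0.6825 -0.2979  0.0268] rect [ 679.  -297.6] [35.6 84.6] 39.6
115 mean [ 0.6447 -0.333   0.0267] rect [ 643.7 -326.3] [48.1 89.5] 41.1
```

View pics/scene6.png

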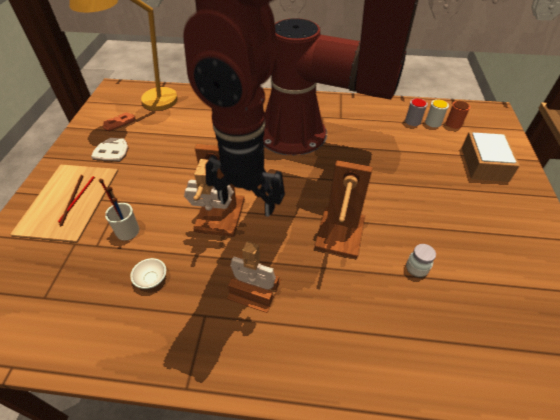

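The face stands in the cradle at (253,270), the half masks hang on the spare peg at (208,190), the load peg is empty, and the jar and dish have not moved. I'm handing the job in.

```bash
python3 -c "
from plant import manip
print(manip.finish_job())"
```

```text
the job is handed in; nothing more can be done
None
```

The job is done and handed in at about 40 s of the 72 s allowed. No verdict was reported.

- **Half masks:** The outer one went onto the spare peg first and was pressed against the cork with about 5.5 N. The middle one was then pressed against it with about 6 N at the wrist. I eased each one back before letting go. The last pictures show the two blocks touching, 56 mm long together, with the first still where it met the cork.
- **Full face:** It was lowered into the cradle slot, chin down, until the cork took about 3 N, then released. It stands with its block top near 183–186 mm, against 186 mm expected, and its centre within about 1 mm of the slot's.
- **Bystanders:** The jar and dish were measured again and had not moved. The brush cup was checked only in the picture and looks unmoved. The gripper is open about 9 cm above the face.

**What went less well:**
- **Dowel pressure:** Lowering the middle mask pressed its wooden block on the dowel with about 7 N before release, and about 5 N showed briefly when I gripped it.
- **Alignment:** Before inserting the middle mask, a picture showed it 4.5 mm off line, and I corrected that before going in.
- **Camera agreement:** The cameras disagreed by 2–3 mm on the cradle's position, so I aimed between them.

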